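# Uncover the test kiln's vent and hold its lid open at 45 degrees

### The arm

A 6-joint arm with a two-finger parallel gripper is mounted at the origin on the work surface; the furniture and walls round the work are solid. World frame = base frame: x ahead of the robot, y to its left, z up, the work surface at z = 0. Lengths are in mm, angles in degrees, forces in N, time in s.
With the tool pointing down it reaches from about 250 to 850 mm from the base axis. Payload 12.5 kg.
Tool frame: the origin (TCP) lies at the very end of the fingers, on their centre line; the grasp point (between the pads) lies 19 mm behind it; z points along the fingers, y is the line along which they close (so a half turn about z gives the same grasp; the last joint's range is limited). The gripper opens to 93 mm and grips with 3 to 60 N. Pads are 15 mm wide; open, the fingers measure 128 mm over their backs; the gripper's body (75 mm by 188 mm) begins 65 mm behind the grasp point.
Start: joints at [-69.649, 20.094, 94.641, -0, 65.266, -4.847], TCP at [234.184, -497.637, 218.633] pointing down, gripper open.
Joint ranges: [-157.81, 157.81], [-45, 120.19], [0.68, 151.7], [-89.99, 269.99], [4.06, 180], [-164.3, 164.3]. Speed limits (degrees/s): [127.2, 127.2, 159.86, 180, 180, 180].

### API

Orientations are given as a 3x3 rotation matrix whose columns are the frame's x, y, z axes.
In Python, from cell import observe, camera, workorder, models gives the robot as it stands.
- The arm moves only by the shell command python3 -m creep 'ROWS' [FORCE]. ROWS is JSON, a list of rows, each an object with "linear": the shift along the world's x, y, z in units of 0.04 m (1.0 is 0.04 m), a list of three; "dr": the turn, a rotation vector about the world's x, y, z in units of 0.08 rad (1.0 is 0.08 rad), a list of three; "claw": the opening, from 0 (shut) to 1 (fully open). A call has exactly 10 rows; each row shifts and turns the commanded pose from where the row before left it; what a row does not reach is not made up. A row lasts 1/12 s, in which the tool goes at most 41.7 mm and 7.16 degrees, less where a joint would pass 70% of its speed; a pose out of reach is approached as far as the arm can. A call with a number of a shift or a turn outside -1 to 1 is refused whole. A call with a gripper value outside its range is refused whole. The fingers move at their own pace and stop on an object; FORCE is the grip in N (left out, the last holds). Time passes only in rows, so rows that do not move let the fingers close, or fill a call up. It gives the time, the measured TCP pose, the force, the opening and the grip force at its end, in the units of the state.
- observe(): the state, without advancing time (a new reading comes with each control period).
- camera(name): name is "scene" or "side" or "wrist"; returns a dict with "pixels" (420x560x3 uint8, blue, green, red), "vertical_fov" (degrees; the focal length in pixels is half the picture's height over the tangent of half this angle, whatever the lens; pixels are square), "cx", "cy" (the principal point, pixels), "eye" and "attitude" of the camera in the world. Camera axes: x right, y down, z forward; pixel columns grow to the right and rows downward; lengths in mm; the calibration is good to about 2 mm. A picture is of the moment at which its call begins. There is no depth.
- workorder.close_job(): hands the job in; it is judged then, once.
Trained networks look in a picture, given as the dict that the camera call returned (one of the last four; its "shot" number tells which), for a name from the list of things; names that differ only in an ending like _2 or _b are one class to them, and where a whole thing is asked for, a point or a joint stands for the part that bears it (a point fixed in the world has none). Each returns a list of dicts, best first, with "confidence" (0 to 1); they miss things now and then, are a little off and sometimes report something else, mostly with a low value. They report only what shows in the picture. A call takes as long as a camera call. They do not tell look-alikes from the thing itself.
- models.find_in(picture, thing): "centre" ([x, y, z] in mm, in world coordinates, good to about 4 mm: the middle of the surface that is visible of it).
The state is a dict: "t": time; "joint_pos": joint angles; "joint_velocities": joint speeds; "joint_torque": joint torques, N m; "ee_pos": TCP position; "tool_rot": TCP orientation; "contact_force": force on the tool from outside, world axes, zero at the start; "wrist_torque": the same for the moment, N m; "finger_gap": opening from 0.0 (shut) to 1.0 (fully open); "grasp_force": force on a finger pad.
Only numpy, scipy, OpenCV 4.12 (cv2) and the standard library are available. Lean on these libraries where they do the work, as an engineer would, in place of code of your own. Each camera call takes 0.05 s, during which the arm holds its last target. There are 200 camera calls.

### The job

The fired cup is to come out of the little test kiln: lift the loose stoneware cover off the vent in the kiln's lid, so that it cannot slide off and break, and set it down gently, right way up, on the bare table. Then raise the kiln's lid by its wooden bar handle and hold it still, half open at 45 degrees, so that I can reach in under it; it drops shut when let go, so finish while you are still holding it there. Leave the glazed cup, the jar and the mug round the kiln where they stand.

Things in the scene. Friction and masses are not known exactly. Their poses are not given: they have to be found in the camera images.
- kiln: Small electric test kiln, fixed: square bright metal box 190 x 190 mm, 150 mm high (182 mm with its lid), black control panel in front, cream brick inside. Origin: centre of its underside; x axis from its front to its back (hinge), y to its left, z up; turned up to 0.3 rad. A fired cup stands in it. The table 0.38 to 0.47 m ahead of the robot and 0.22 to 0.30 m to its left is bare.
- kiln_lid (a joint): The kiln's hinged lid, a brick slab 190 x 190 x 30 mm in a metal band, about 0.75 kg. In rad: 0 shut (level), grows as its front is raised, 0.785 = 45 degrees, 1.75 fully back. The hinge turns easily; the lid falls shut from anywhere below 1.2 rad when let go. It must not be raised while the vent cover lies on it.
- lid_hinge (a point): Middle of the lid's hinge axis at the kiln's back: 107 mm behind the kiln's centre, 152 mm above the table; fixed. The axis runs along the kiln's y; the handle moves about it at a radius of 248 mm.
- lid_handle (a point): Middle of the lid's handle: a level round dark wooden bar, 13 mm thick, free over 98 mm, along the kiln's y, on two thin arms, its axis 46 mm in front of the lid's front face. Lid shut: 141 mm in front of the kiln's centre, 166 mm above the table. The bar can turn between the finger pads as the lid swings. Moves and turns with the lid; axes those of the kiln when shut.
- vent_cover: Brown stoneware dish, 88 mm wide, 180 g, on the lid's vent. Upturned rim: outer radius 44, inner 36 mm; too wide to grip across: pinch the rim from above, one finger in the dish. Origin: underside of its 48 mm wide spigot; above it: dish underside 10, dish floor 17, rim top 34 mm. Sits on a 76 mm collar, spigot in a 56 mm hole, origin 180 mm above the table; set down it stands on its spigot.
- test_cup: Brown-rimmed glazed cup, 64 mm wide, 63 mm high, standing to the left of the kiln, near its back; origin centre of its underside. To be left alone.
- iron_jar: Small jar with a black screw cap and red-brown powder, 52 mm wide, 94 mm high, standing to the right of the kiln; origin centre of its underside. To be left alone.
- mug: White mug, 78 mm wide, 97 mm high, with its handle (116 mm over all), standing to the right of the kiln, near its back; origin at its underside. To be left alone.
Mind the look-alikes: they are no part of the job. Of the things that look like the vent_cover, the largest one is meant.

How it is judged:
By the outcome, as a careful person would: the job done as asked, in the order asked, and still so for the second after the job is handed in, while the arm keeps its last pose, push and grip.
It also fails if it takes over 54 s, if anything falls off the work surface, if the arm or the gripper's body presses on something with over 40 N, if the wrist force passes 120 N, or if a joint passes its speed limit or range.

## Working session

There is one attempt and no reset: what is moved stays moved. The work goes in short steps, Python scripts to look and compute and a shell command to move; the robot and the scene stay as the last step left them, time stands still between calls to the robot, and variables do not carry over. Pictures are saved under pics/ and viewed, at most 10 in all, crops included, and the job is handed in when it is done.

```bash
mkdir -p pics; python3 - <<'E'
from cell import observe,camera,models
import cv2,numpy as np
for n in ("scene","side"):
    c=camera(n); cv2.imwrite(f"pics/{n}0.png",c["pixels"])
    print(n,np.round(c["eye"],1).tolist(),np.round(c["attitude"],3).tolist(),c["vertical_fov"],c["cx"],c["cy"])
    for t in ("kiln","kiln_lid","lid_handle","vent_cover","test_cup","iron_jar","mug"):
        print(t,[(np.round(d["centre"]).tolist(),round(d["confidence"],2)) for d in models.find_in(c,t)][:4])
s=observe();print(s["tool_rot"],s["finger_gap"],s["t"])
E
```

```text
scene [22.7, 335.9, 647.4] [[-0.519, -0.537, 0.666], [-0.855, 0.306, -0.419], [0.021, -0.786, -0.617]] 54.753831032562516 287.88402595192133 211.04001301486878
kiln [([505.0, 18.0, 161.0], 0.76)]
kiln_lid [([520.0, 3.0, 182.0], 0.67)]
lid_handle [([522.0, 1.0, 184.0], 0.69)]
vent_cover [([635.0, 151.0, 12.0], 0.85), ([481.0, 152.0, 11.0], 0.75), ([567.0, -32.0, 205.0], 0.69)]
test_cup [([522.0, 251.0, 60.0], 0.64), ([571.0, -33.0, 200.0], 0.61)]
iron_jar [([481.0, -216.0, 87.0], 0.57)]
mug [([573.0, -270.0, 70.0], 0.65)]
side [277.2, -758.1, 802.8] [[0.923, -0.263, 0.28], [-0.384, -0.595, 0.706], [-0.019, -0.759, -0.65]] 51.72374701035119 275.63860818001143 206.4133782869502
kiln [([539.0, -108.0, 164.0], 0.93)]
kiln_lid [([541.0, -67.0, 180.0], 0.6)]
lid_handle [([537.0, -74.0, 182.0], 0.75)]
vent_cover []
test_cup [([532.0, 239.0, 54.0], 0.7)]
iron_jar [([472.0, -254.0, 75.0], 0.82), ([533.0, 238.0, 58.0], 0.42), ([594.0, -279.0, 59.0], 0.36)]
mug [([593.0, -280.0, 58.0], 0.7)]
[[ 9.04828732e-01  4.25775723e-01 -3.05221928e-06]
 [ 4.25775722e-01 -9.04828731e-01 -4.89236633e-05]
 [-2.35922438e-05  4.29679753e-05 -9.99999999e-01]] 0.9961887984473403 0.8
```

View pics/scene0.png

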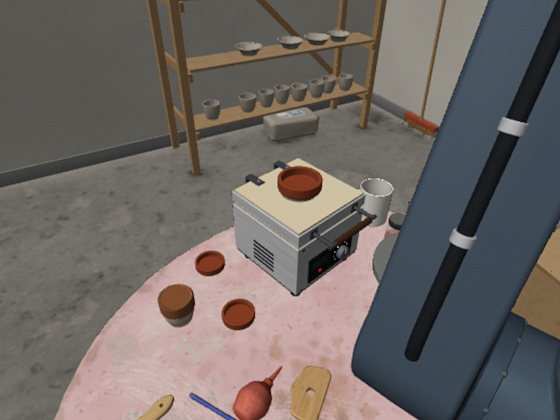

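View pics/side0.png

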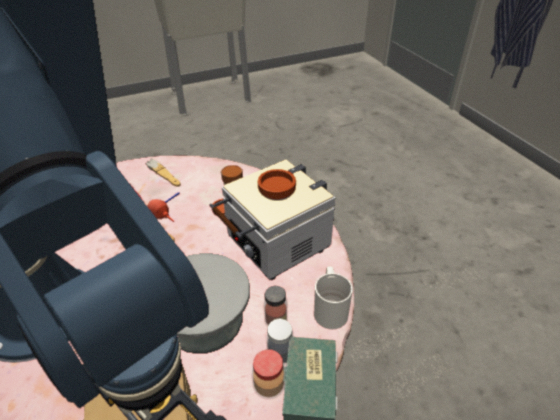

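The vent cover candidates in scene are the dish on the lid at (300,183), plus small saucers at (210,263) and (238,314). The one on the kiln lid is the largest and sits on the vent, so it is the one meant; in side it is at (277,183). I'll confirm it in an enlarged crop.

```bash
python3 - <<'E'
import cv2,numpy as np
a=cv2.imread("pics/scene0.png")[150:300,225:385];b=cv2.imread("pics/side0.png")[155:285,205:345]
A=cv2.resize(a,None,fx=2.5,fy=2.5,interpolation=cv2.INTER_CUBIC)
B=cv2.resize(b,None,fx=2.8,fy=2.8,interpolation=cv2.INTER_CUBIC)
h=max(len(A),len(B));o=np.zeros((h,A.shape[1]+B.shape[1],3),np.uint8)
o[:len(A),:A.shape[1]]=A;o[:len(B),A.shape[1]:]=B;cv2.imwrite("pics/crop1.png",o);print(o.shape)
E
```

```text
(375, 792, 3)
```

View pics/crop1.png

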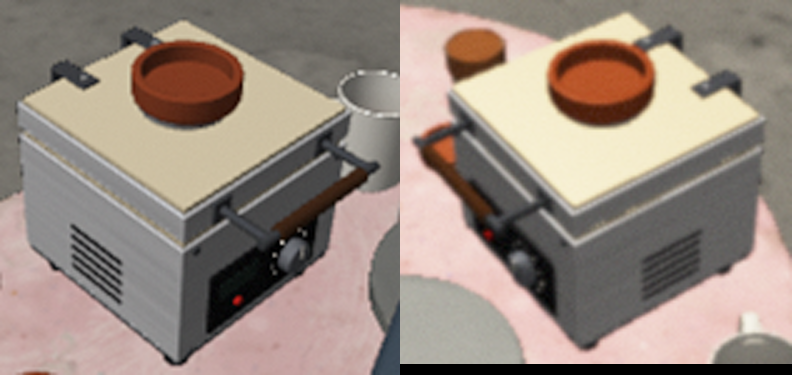

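The crop shows the large upturned-rim dish on the lid: crop (187,82) on the left, (602,82) on the right. It is confirmed as the vent cover. Next I fit the kiln pose and the cover.

```bash
cat > h.py <<'E'
import numpy as np
CAM={"scene":([22.7,335.9,647.4],[[-0.519,-0.537,0.666],[-0.855,0.306,-0.419],[0.021,-0.786,-0.617]],54.753831,287.884,211.04),
"side":([277.2,-758.1,802.8],[[0.923,-0.263,0.28],[-0.384,-0.595,0.706],[-0.019,-0.759,-0.65]],51.723747,275.6386,206.4134)}
def proj(n,P):
    e,R,f,cx,cy=CAM[n];f=210/np.tan(np.radians(f/2));U,_,V=np.linalg.svd(np.array(R));R=U@V
    q=(np.atleast_2d(P)-e)@R
    return np.c_[cx+f*q[:,0]/q[:,2],cy+f*q[:,1]/q[:,2]]
def Rz(a):return np.array([[np.cos(a),-np.sin(a),0],[np.sin(a),np.cos(a),0],[0,0,1]])
E
python3 - <<'E'
from h import *
import cv2
from scipy.optimize import least_squares
# order BL,BR,FR,FL
sc=np.array([[18,103],[184,20],[352,110],[184,213]])/2.5+[225,150]
sd=np.array([[188,12],[364,118],[175,212],[50,92]])/2.8+[205,155]
L=np.array([[95,95,182],[95,-95,182],[-95,-95,182],[-95,95,182.]])
for names in (("scene","side"),("scene",),("side",)):
    def res(p):
        W=L@Rz(p[2]).T+[p[0],p[1],0]
        return np.concatenate([(proj(n,W)-dict(scene=sc,side=sd)[n]).ravel() for n in names])
    r=least_squares(res,[540,-40,0]);print(names,np.round(r.x,3),np.round(r.fun,1))
    if len(names)==2:K=r.x
ext={}
for n,(u0,v0,u1,v1) in dict(scene=(270,160,330,205),side=(250,163,305,205)).items():
    im=cv2.imread(f"pics/{n}0.png").astype(int)[v0:v1,u0:u1]
    m=((im[:,:,2]-im[:,:,0]>60)).astype(np.uint8);k,lab,st,_=cv2.connectedComponentsWithStats(m)
    s=st[1+np.argmax(st[1:,4])];ext[n]=(s[0]+u0-.5,s[0]+s[2]+u0-.5,s[1]+v0-.5,s[1]+s[3]+v0-.5);print(n,ext[n])
th=np.linspace(0,2*np.pi,200)
def rc(p,names=("scene","side")):
    o=[]
    for n in names:
        q=proj(n,np.c_[p[0]+44*np.cos(th),p[1]+44*np.sin(th),0*th+214])
        o+=[q[:,0].min()-ext[n][0],q[:,0].max()-ext[n][1],q[:,1].min()-ext[n][2]]
    return o
for nm in (("scene","side"),("scene",),("side",)):
    r=least_squares(rc,[567,-32],args=(nm,));print(nm,r.x.round(1),np.round(r.fun,1))
    if len(nm)==2: C=r.x
def kp(v):return Rz(K[2])@np.array(v)+[K[0],K[1],0]
print("handle",kp([-141,0,166]),"hinge",kp([107,0,152]),"cover in kiln",Rz(-K[2])@np.array([C[0]-K[0],C[1]-K[1],0]))
E
```

```text
('scene', 'side') [ 5.65211e+02 -3.11060e+01  2.58000e-01] [-1.   0.4 -1.7 -0.8  1.  -1.5  3.9  2.3 10.  -1.7 -1.3 -2.8 -1.1 -0.2
 -4.8 -1.4]
('scene',) [ 5.66998e+02 -3.09830e+01  2.22000e-01] [-1.2 -1.4  0.  -1.1  0.8 -0.4  0.4  1.7]
('side',) [ 5.62249e+02 -3.45970e+01  3.10000e-01] [ 6.7 -0.8 -1.7 -3.5  1.5  1.5 -6.2  1.6]
scene (np.float64(276.5), np.float64(321.5), np.float64(165.5), np.float64(198.5))
side (np.float64(256.5), np.float64(296.5), np.float64(167.5), np.float64(198.5))
('scene', 'side') [569.3 -31.5] [-0.2  0.2 -0.   0.5 -0.5  0.1]
('scene',) [569.3 -31.6] [-0.2  0.2 -0. ]
('side',) [569.3 -31.5] [ 0.5 -0.5  0.1]
handle [428.89463086 -67.14691301 166.        ] hinge [668.65595554  -3.7552165  152.        ] cover in kiln [ 3.82860871 -1.44586201  0.        ]
```

```bash
python3 - <<'E'
from h import *
import cv2
from scipy.optimize import least_squares
cor={}
for n,(u0,v0,u1,v1) in dict(scene=(225,150,375,250),side=(210,155,345,235)).items():
    im=cv2.imread(f"pics/{n}0.png").astype(int)
    m=np.zeros(im.shape[:2],np.uint8);s=im[v0:v1,u0:u1]
    m[v0:v1,u0:u1]=((s[:,:,2]>155)&(s[:,:,2]-s[:,:,0]>20)&(s[:,:,1]-s[:,:,0]>12)).astype(np.uint8)
    m=cv2.morphologyEx(m,cv2.MORPH_OPEN,np.ones((3,3)))
    k,lab,st,_=cv2.connectedComponentsWithStats(m);i=1+np.argmax(st[1:,4])
    c,_=cv2.findContours((lab==i).astype(np.uint8),0,cv2.CHAIN_APPROX_NONE)
    h=cv2.convexHull(max(c,key=cv2.contourArea))
    for e in range(2,30):
        q=cv2.approxPolyDP(h,e,True)
        if len(q)<=4:break
    cor[n]=q[:,0].astype(float);print(n,cor[n].tolist(),st[i])
w0=dict(scene=[[18,103],[184,20],[352,110],[184,213]],side=[[188,12],[364,118],[175,212],[50,92]])
for half in (95,92.5):
  L=np.array([[1,1],[1,-1],[-1,-1],[-1,1]])*half
  L=np.c_[L,[182]*4]
  for names in (("scene","side"),("scene",),("side",)):
    def res(p):
        W=L@Rz(p[2]).T+[p[0],p[1],0];o=[]
        for n in names:
            P=proj(n,W);o.append((P-np.array([cor[n][np.argmin(np.hypot(*(cor[n]-x).T))] for x in P])).ravel())
        return np.concatenate(o)
    r=least_squares(res,[567,-31,.22],diff_step=1e-5);K=r.x
    kp=lambda v:Rz(K[2])@np.array(v)+[K[0],K[1],0]
    print(half,names,K.round(3),r.fun.round(1),"handle",kp([-141,0,166]).round(1),"hinge",kp([107,0,152]).round(1))
E
```

```text
scene [[236.0, 188.0], [319.0, 169.0], [361.0, 193.0], [295.0, 232.0]] [ 236  168  126   65 3406]
side [[332.0, 194.0], [266.0, 228.0], [224.0, 184.0], [286.0, 159.0]] [ 224  159  109   70 3536]
95 ('scene', 'side') [ 5.67045e+02 -3.59740e+01  1.39000e-01] [ -1.8  -2.1 -13.6 -12.4   8.    3.1  -0.    3.6   3.8  -0.    2.8   5.9
  -5.5   2.9  -2.6  -0.7] handle [427.4 -55.5 166. ] hinge [673.  -21.1 152. ]
95 ('scene',) [ 5.64252e+02 -3.81230e+01  7.90000e-02] [  0.7  -4.   -8.5 -11.8   9.9   5.9  -2.8   3.6] handle [423.7 -49.2 166. ] hinge [670.9 -29.7 152. ]
95 ('side',) [ 5.71164e+02 -2.81320e+01  2.12000e-01] [ 0.2 -2.4  3.3  0.7 -0.4  0.5 -3.2 -0.5] handle [433.3 -57.8 166. ] hinge [675.8  -5.6 152. ]
92.5 ('scene', 'side') [ 5.66514e+02 -3.59480e+01  1.39000e-01] [  0.   -1.9 -13.6 -11.5   6.4   3.1   0.3   2.4   3.3   0.8   1.1   5.7
  -5.3   1.8  -1.4  -0.4] handle [426.9 -55.5 166. ] hinge [672.5 -21.1 152. ]
92.5 ('scene',) [ 5.62892e+02 -3.72460e+01  7.80000e-02] [  2.3  -3.4  -8.6 -10.6   8.2   6.2  -2.5   2.9] handle [422.3 -48.2 166. ] hinge [669.6 -28.9 152. ]
92.5 ('side',) [ 5.70732e+02 -2.92130e+01  2.12000e-01] [ 0.  -1.3  1.8  0.8 -0.1 -0.2 -1.8 -0. ] handle [432.9 -58.9 166. ] hinge [675.3  -6.7 152. ]
```

```bash
python3 -m creep '[{"linear":[0.37,0.57,0.2],"dr":[0,0,0.84],"claw":0.5},{"linear":[0.37,0.57,0.2],"dr":[0,0,0.84],"claw":0.5},{"linear":[0.37,0.57,0.2],"dr":[0,0,0.84],"claw":0.5},{"linear":[0.37,0.57,0.2],"dr":[0,0,0.84],"claw":0.5},{"linear":[0.37,0.57,0.2],"dr":[0,0,0.84],"claw":0.5},{"linear":[0.37,0.57,0.2],"dr":[0,0,0.84],"claw":0.5},{"linear":[0.37,0.57,0.2],"dr":[0,0,0.84],"claw":0.5},{"linear":[0.37,0.57,0.2],"dr":[0,0,0.84],"claw":0.5},{"linear":[0.37,0.57,0.2],"dr":[0,0,0.84],"claw":0.5},{"linear":[0.37,0.57,0.2],"dr":[0,0,0.84],"claw":0.5}]' 40
python3 -m creep '[{"linear":[0.37,0.57,0],"dr":[0,0,0.84],"claw":0.5},{"linear":[0.37,0.57,0],"dr":[0,0,0.84],"claw":0.5},{"linear":[0.37,0.57,0],"dr":[0,0,0.84],"claw":0.5},{"linear":[0.37,0.57,0],"dr":[0,0,0.84],"claw":0.5},{"linear":[0.37,0.57,0],"dr":[0,0,0.84],"claw":0.5},{"linear":[0.37,0.57,0],"dr":[0,0,0.84],"claw":0.5},{"linear":[0.37,0.57,0],"dr":[0,0,0.84],"claw":0.5},{"linear":[0.37,0.57,0],"dr":[0,0,0.84],"claw":0.5},{"linear":[0.3,0.4,0],"dr":[0,0,0.84],"claw":0.5},{"linear":[0,0,0],"dr":[0,0,0.84],"claw":0.5}]'
```

```text
t: 1.63
ee_pos: [382.7, -268.4, 299.2]
tool_rot: [[0.44, 0.898, 0.0], [0.898, -0.44, -0.0], [-0.0, 0.0, -1.0]]
contact_force: [-0.2, -0.0, 0.3]
finger_gap: 0.499
grasp_force: 0.0
t: 2.47
ee_pos: [514.0, -68.7, 298.5]
tool_rot: [[-0.217, 0.976, 0.0], [0.976, 0.217, 0.001], [0.001, 0.0, -1.0]]
contact_force: [0.0, -0.7, -0.5]
finger_gap: 0.498
grasp_force: 0.0
```

```bash
python3 - <<'E'
from cell import observe,camera
import cv2,numpy as np
c=camera("wrist");cv2.imwrite("pics/w1.png",c["pixels"])
import json;json.dump({k:np.array(c[k]).tolist() for k in("eye","attitude","vertical_fov","cx","cy")},open("w1.json","w"))
print(np.round(c["eye"],1),np.round(c["attitude"],3).tolist(),c["vertical_fov"])
E
```

```text
[498.1   8.1 464.6] [[0.976, 0.209, 0.061], [0.218, -0.936, -0.276], [-0.001, 0.282, -0.959]] 68.26702671076339
```

View pics/w1.png

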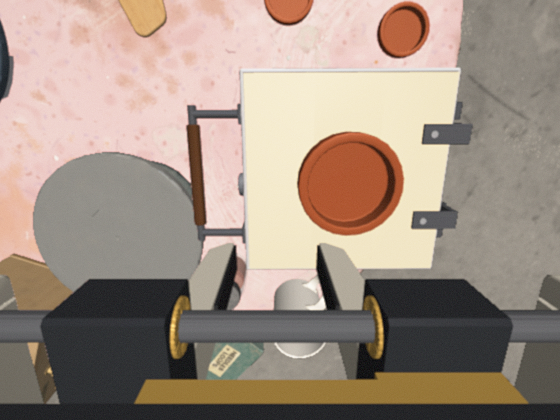

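The wrist view shows the cover rim spanning columns 298–404 and rows 131–236, and the bar running from (194,125) to (200,223). The lid's front corners are at (243,70) and (249,268). I'll convert these to positions.

```bash
python3 - <<'E'
import json,numpy as np
c=json.load(open("w1.json"));R=np.array(c["attitude"]);e=np.array(c["eye"]);f=210/np.tan(np.radians(c["vertical_fov"]/2))
def at(u,v,z):
    d=R@[(u-c["cx"])/f,(v-c["cy"])/f,1];return (e+d*(z-e[2])/d[2]).round(1)
for n,u,v,z in [("barL",194,125,166),("barR",200,223,166),("barmid",197,173,166),("FL",242,69,182),("FR",248,269,182),("BL",459,69,182),("BR",435,269,182),("covW",298,183,214),("covE",404,183,214),("covN",350,131,214),("covS",350,236,214)]:print(n,at(u,v,z))
E
```

```text
barL [424.7 -15.5 166. ]
barR [ 444.7 -109.9  166. ]
barmid [434.1 -59.6 166. ]
FL [461.4  39.7 182. ]
FR [ 502.2 -141.7  182. ]
BL [639.3  79.3 182. ]
BR [ 686.3 -100.5  182. ]
covW [526.8 -38.8 214. ]
covE [612.  -19.8 214. ]
covN [556.8  10.5 214. ]
covS [581.8 -74.4 214. ]
```

```bash
python3 -m creep '[{"linear":[0.2,0.37,0],"dr":[0,0,0],"claw":0.5},{"linear":[0.21,0.36,0],"dr":[0,0,0],"claw":0.5},{"linear":[0,0,-0.3],"dr":[0,0,0],"claw":0.5},{"linear":[0,0,-0.4],"dr":[0,0,0],"claw":0.5},{"linear":[0,0,-0.4],"dr":[0,0,0],"claw":0.5},{"linear":[0,0,-0.4],"dr":[0,0,0],"claw":0.5},{"linear":[0,0,-0.3],"dr":[0,0,0],"claw":0.5},{"linear":[0,0,-0.1],"dr":[0,0,0],"claw":0.5},{"linear":[0,0,0],"dr":[0,0,0],"claw":0.5},{"linear":[0,0,0],"dr":[0,0,0],"claw":0.5}]'
```

```text
t: 3.35
ee_pos: [529.2, -42.3, 223.2]
tool_rot: [[-0.211, 0.978, 0.001], [0.978, 0.211, -0.0], [-0.0, 0.001, -1.0]]
contact_force: [1.3, 0.4, 0.9]
finger_gap: 0.502
grasp_force: 0.0
```

```bash
python3 -m creep '[{"linear":[0.03,0.07,-0.2],"dr":[0,0,0],"claw":0.5},{"linear":[0,0,-0.2],"dr":[0,0,0],"claw":0.5},{"linear":[0,0,-0.15],"dr":[0,0,0],"claw":0.5},{"linear":[0,0,0],"dr":[0,0,0],"claw":0.4},{"linear":[0,0,0],"dr":[0,0,0],"claw":0.3},{"linear":[0,0,0],"dr":[0,0,0],"claw":0.2},{"linear":[0,0,0],"dr":[0,0,0],"claw":0.1},{"linear":[0,0,0],"dr":[0,0,0],"claw":0.05},{"linear":[0,0,0],"dr":[0,0,0],"claw":0},{"linear":[0,0,0],"dr":[0,0,0],"claw":0}]' 35
```

```text
t: 4.18
ee_pos: [530.3, -39.3, 200.8]
tool_rot: [[-0.211, 0.977, 0.0], [0.977, 0.211, -0.0], [-0.0, 0.0, -1.0]]
contact_force: [0.8, -0.6, 1.5]
finger_gap: 0.088
grasp_force: 36.7
```

Gripped at 8.2 mm, which matches the rim. Now I lift it slowly.

```bash
python3 -m creep '[{"linear":[0,0,0],"dr":[0,0,0],"claw":0},{"linear":[0,0,0.05],"dr":[0,0,0],"claw":0},{"linear":[0,0,0.1],"dr":[0,0,0],"claw":0},{"linear":[0,0,0.15],"dr":[0,0,0],"claw":0},{"linear":[0,0,0.2],"dr":[0,0,0],"claw":0},{"linear":[0,0,0.3],"dr":[0,0,0],"claw":0},{"linear":[0,0,0.3],"dr":[0,0,0],"claw":0},{"linear":[0,0,0.3],"dr":[0,0,0],"claw":0},{"linear":[0,0,0.1],"dr":[0,0,0],"claw":0},{"linear":[0,0,0],"dr":[0,0,0],"claw":0}]'
python3 - <<'E'
from cell import camera
import cv2
c=camera("scene");cv2.imwrite("pics/s2.png",c["pixels"])
E
```

```text
t: 5.02
ee_pos: [530.6, -39.2, 262.0]
tool_rot: [[-0.211, 0.977, 0.002], [0.977, 0.211, -0.0], [-0.001, 0.002, -1.0]]
contact_force: [-0.7, 1.3, -2.6]
finger_gap: 0.085
grasp_force: 36.6
```

View pics/s2.png

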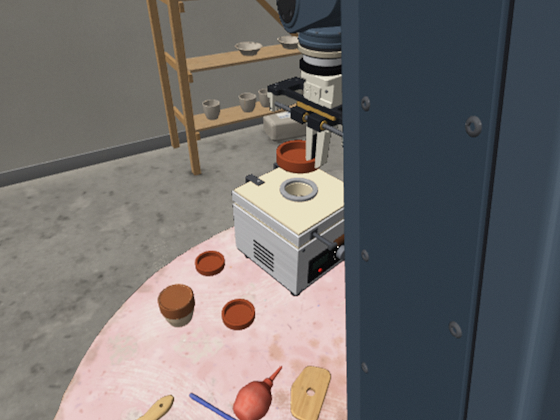

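The cover hangs level in the fingers at scene (297,155) and the vent hole is open at (299,188). I carry it to (425,260).

```bash
python3 -m creep '[{"linear":[-0.08,0.16,0],"dr":[0,0,0],"claw":0},{"linear":[-0.16,0.32,0],"dr":[0,0,0],"claw":0},{"linear":[-0.22,0.44,0],"dr":[0,0,0],"claw":0},{"linear":[-0.22,0.44,0],"dr":[0,0,0],"claw":0},{"linear":[-0.22,0.44,0],"dr":[0,0,0],"claw":0},{"linear":[-0.22,0.44,0],"dr":[0,0,0],"claw":0},{"linear":[-0.22,0.44,0],"dr":[0,0,0],"claw":0},{"linear":[-0.22,0.44,0],"dr":[0,0,0],"claw":0},{"linear":[-0.22,0.44,0],"dr":[0,0,0],"claw":0},{"linear":[-0.22,0.44,0],"dr":[0,0,0],"claw":0}]'
python3 -m creep '[{"linear":[-0.22,0.44,0],"dr":[0,0,0],"claw":0},{"linear":[-0.22,0.44,0],"dr":[0,0,0],"claw":0},{"linear":[-0.22,0.44,-0.1],"dr":[0,0,0],"claw":0},{"linear":[-0.22,0.44,-0.2],"dr":[0,0,0],"claw":0},{"linear":[-0.22,0.44,-0.3],"dr":[0,0,0],"claw":0},{"linear":[-0.2,0.42,-0.4],"dr":[0,0,0],"claw":0},{"linear":[-0.15,0.37,-0.4],"dr":[0,0,0],"claw":0},{"linear":[-0.06,0.2,-0.4],"dr":[0,0,0],"claw":0},{"linear":[0,0.1,-0.4],"dr":[0,0,0],"claw":0},{"linear":[0,0,-0.4],"dr":[0,0,0],"claw":0}]'
```

```text
t: 5.9
ee_pos: [448.6, 122.3, 260.1]
tool_rot: [[-0.212, 0.977, -0.001], [0.977, 0.212, 0.0], [0.0, -0.001, -1.0]]
contact_force: [0.1, 0.4, -2.5]
finger_gap: 0.089
grasp_force: 36.6
t: 6.73
ee_pos: [388.2, 253.6, 155.6]
tool_rot: [[-0.213, 0.977, -0.001], [0.977, 0.213, -0.0], [0.0, -0.001, -1.0]]
contact_force: [0.1, -0.7, -2.9]
finger_gap: 0.083
grasp_force: 36.6
```

```bash
python3 -m creep '[{"linear":[0,0,-0.4],"dr":[0,0,0],"claw":0},{"linear":[0,0,-0.4],"dr":[0,0,0],"claw":0},{"linear":[0,0,-0.4],"dr":[0,0,0],"claw":0},{"linear":[0,0,-0.4],"dr":[0,0,0],"claw":0},{"linear":[0,0,-0.4],"dr":[0,0,0],"claw":0},{"linear":[0,0,-0.4],"dr":[0,0,0],"claw":0},{"linear":[0,0,-0.3],"dr":[0,0,0],"claw":0},{"linear":[0,0,-0.2],"dr":[0,0,0],"claw":0},{"linear":[0,0,-0.2],"dr":[0,0,0],"claw":0},{"linear":[0,0,-0.1],"dr":[0,0,0],"claw":0}]'
python3 -m creep '[{"linear":[0,0,0],"dr":[0,0,0],"claw":0},{"linear":[0,0,0],"dr":[0,0,0],"claw":0},{"linear":[0,0,-0.02],"dr":[0,0,0],"claw":0},{"linear":[0,0,-0.02],"dr":[0,0,0],"claw":0},{"linear":[0,0,-0.02],"dr":[0,0,0],"claw":0},{"linear":[0,0,0],"dr":[0,0,0],"claw":0},{"linear":[0,0,0],"dr":[0,0,0],"claw":0},{"linear":[0,0,0],"dr":[0,0,0],"claw":0},{"linear":[0,0,0],"dr":[0,0,0],"claw":0},{"linear":[0,0,0],"dr":[0,0,0],"claw":0}]'
```

```text
t: 7.57
ee_pos: [389.1, 252.5, 27.9]
tool_rot: [[-0.212, 0.977, -0.001], [0.977, 0.212, -0.0], [-0.0, -0.001, -1.0]]
contact_force: [0.0, -0.5, -2.4]
finger_gap: 0.083
grasp_force: 36.6
t: 8.4
ee_pos: [389.8, 252.4, 26.3]
tool_rot: [[-0.211, 0.977, 0.0], [0.977, 0.211, 0.0], [0.0, 0.0, -1.0]]
contact_force: [-0.0, 0.1, -2.3]
finger_gap: 0.087
grasp_force: 36.6
```

```bash
python3 -m creep '[{"linear":[0,0,-0.03],"dr":[0,0,0],"claw":0},{"linear":[0,0,-0.03],"dr":[0,0,0],"claw":0},{"linear":[0,0,-0.02],"dr":[0,0,0],"claw":0},{"linear":[0,0,-0.02],"dr":[0,0,0],"claw":0},{"linear":[0,0,-0.02],"dr":[0,0,0],"claw":0},{"linear":[0,0,0],"dr":[0,0,0],"claw":0},{"linear":[0,0,0],"dr":[0,0,0],"claw":0},{"linear":[0,0,0],"dr":[0,0,0],"claw":0},{"linear":[0,0,0],"dr":[0,0,0],"claw":0},{"linear":[0,0,0],"dr":[0,0,0],"claw":0}]'
```

```text
t: 9.23
ee_pos: [389.8, 252.4, 21.5]
tool_rot: [[-0.211, 0.977, 0.0], [0.977, 0.211, 0.0], [-0.0, 0.0, -1.0]]
contact_force: [-0.2, -0.0, -2.1]
finger_gap: 0.087
grasp_force: 36.5
```

```bash
python3 -m creep '[{"linear":[0,0,-0.01],"dr":[0,0,0],"claw":0},{"linear":[0,0,-0.01],"dr":[0,0,0],"claw":0},{"linear":[0,0,-0.01],"dr":[0,0,0],"claw":0},{"linear":[0,0,0],"dr":[0,0,0],"claw":0},{"linear":[0,0,0],"dr":[0,0,0],"claw":0},{"linear":[0,0,0],"dr":[0,0,0],"claw":0},{"linear":[0,0,0],"dr":[0,0,0],"claw":0},{"linear":[0,0,0],"dr":[0,0,0],"claw":0},{"linear":[0,0,0],"dr":[0,0,0],"claw":0},{"linear":[0,0,0],"dr":[0,0,0],"claw":0}]'
```

```text
t: 10.07
ee_pos: [389.7, 252.4, 20.7]
tool_rot: [[-0.211, 0.977, -0.0], [0.977, 0.211, -0.0], [-0.0, -0.0, -1.0]]
contact_force: [-3.7, -1.6, 9.3]
finger_gap: 0.09
grasp_force: 36.6
```

Touchdown. I release slowly and retreat upward.

```bash
python3 -m creep '[{"linear":[0,0,0.01],"dr":[0,0,0],"claw":0},{"linear":[0,0,0],"dr":[0,0,0],"claw":0},{"linear":[0,0,0],"dr":[0,0,0],"claw":0.12},{"linear":[0,0,0],"dr":[0,0,0],"claw":0.2},{"linear":[0,0,0],"dr":[0,0,0],"claw":0.3},{"linear":[0,0,0],"dr":[0,0,0],"claw":0.4},{"linear":[0,0,0],"dr":[0,0,0],"claw":0.45},{"linear":[0,0,0],"dr":[0,0,0],"claw":0.45},{"linear":[0,0,0.1],"dr":[0,0,0],"claw":0.45},{"linear":[0,0,0.2],"dr":[0,0,0],"claw":0.45}]'
python3 -m creep '[{"linear":[0,0,0.4],"dr":[0,0,0],"claw":0.4},{"linear":[0,0,0.6],"dr":[0,0,0],"claw":0.35},{"linear":[0,0,0.7],"dr":[0,0,0],"claw":0.35},{"linear":[0,0,0.7],"dr":[0,0,0],"claw":0.35},{"linear":[0,0,0.7],"dr":[0,0,0],"claw":0.35},{"linear":[0,0,0.7],"dr":[0,0,0],"claw":0.35},{"linear":[0,0,0.7],"dr":[0,0,0],"claw":0.35},{"linear":[0,-0.2,0.5],"dr":[0,0,0],"claw":0.35},{"linear":[0.05,-0.4,0.2],"dr":[0,0,0],"claw":0.35},{"linear":[0.1,-0.5,0],"dr":[0,0,0],"claw":0.35}]'
```

```text
t: 10.9
ee_pos: [389.4, 252.1, 32.5]
tool_rot: [[-0.211, 0.977, -0.001], [0.977, 0.211, -0.001], [-0.0, -0.001, -1.0]]
contact_force: [-0.0, 0.4, -0.7]
finger_gap: 0.444
grasp_force: 0.0
t: 11.73
ee_pos: [396.2, 208.7, 243.5]
tool_rot: [[-0.213, 0.977, 0.004], [0.977, 0.213, 0.002], [0.001, 0.004, -1.0]]
contact_force: [0.3, 0.3, -1.0]
finger_gap: 0.349
grasp_force: 0.0
```

```bash
python3 -m creep '[{"linear":[0.06,-0.45,0],"dr":[0,0,0],"claw":0.35},{"linear":[0.06,-0.45,0],"dr":[0,0,0],"claw":0.35},{"linear":[0.06,-0.45,0],"dr":[0,0,0],"claw":0.35},{"linear":[0.06,-0.45,0],"dr":[0,0,0],"claw":0.35},{"linear":[0.06,-0.45,0],"dr":[0,0,0],"claw":0.35},{"linear":[0.06,-0.45,0],"dr":[0,0,0],"claw":0.35},{"linear":[0.06,-0.45,0],"dr":[0,0,0],"claw":0.35},{"linear":[0.06,-0.45,0],"dr":[0,0,0],"claw":0.35},{"linear":[0.06,-0.45,0],"dr":[0,0,0],"claw":0.35},{"linear":[0.06,-0.45,0],"dr":[0,0,0],"claw":0.35}]'
python3 -m creep '[{"linear":[0.06,-0.45,0],"dr":[0,0,0],"claw":0.35},{"linear":[0.06,-0.45,0],"dr":[0,0,0],"claw":0.35},{"linear":[0.06,-0.45,0],"dr":[0,0,0],"claw":0.35},{"linear":[0.06,-0.4,0],"dr":[0,0,0],"claw":0.35},{"linear":[0.06,-0.3,0],"dr":[0,0,0],"claw":0.35},{"linear":[0,-0.15,0],"dr":[0,0,0],"claw":0.35},{"linear":[0,0,0],"dr":[0,0,0],"claw":0.35},{"linear":[0,0,0],"dr":[0,0,0],"claw":0.35},{"linear":[0,0,0],"dr":[0,0,0],"claw":0.35},{"linear":[0,0,0],"dr":[0,0,0],"claw":0.35}]'
python3 - <<'E'
from cell import camera
import cv2,numpy as np
c=camera("wrist")["pixels"];d=camera("scene")["pixels"]
cv2.imwrite("pics/c3.png",cv2.resize(np.hstack([c,d]),(800,300),interpolation=cv2.INTER_AREA))
E
```

```text
t: 12.57
ee_pos: [419.6, 27.5, 241.4]
tool_rot: [[-0.211, 0.977, 0.001], [0.977, 0.211, -0.0], [-0.0, 0.001, -1.0]]
contact_force: [0.8, 0.7, 0.1]
finger_gap: 0.348
grasp_force: 0.0
t: 13.4
ee_pos: [431.7, -59.0, 240.8]
tool_rot: [[-0.212, 0.977, 0.0], [0.977, 0.212, 0.0], [0.0, 0.0, -1.0]]
contact_force: [-0.7, -0.3, -0.4]
finger_gap: 0.347
grasp_force: 0.0
```

View pics/c3.png

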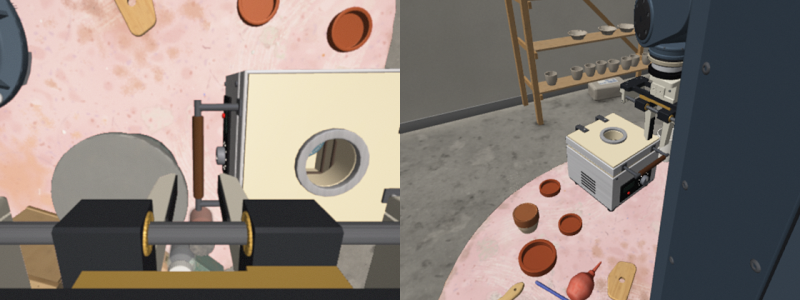

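The cover stands upright on the table at composite (537,257), and the bar runs between the fingers at (198,155). Before descending I check how far the grey wheel beside the bar is from the outer finger.

```bash
python3 - <<'E'
from h import *
import json
from scipy.optimize import least_squares
c=json.load(open("w1.json"));CAM["w"]=(c["eye"],c["attitude"],c["vertical_fov"],c["cx"],c["cy"])
# disc top: extents: w1 left 34, right~203, top 153 ; side0 right ~249, top 256
th=np.linspace(0,2*np.pi,300)
def f(p):
    P=np.c_[p[0]+p[3]*np.cos(th),p[1]+p[3]*np.sin(th),0*th+p[2]]
    w=proj("w",P);s=proj("side",P)
    return [w[:,0].min()-34,w[:,0].max()-203,w[:,1].min()-153,s[:,0].max()-249,s[:,1].min()-256]
r=least_squares(f,[360,-100,60,80]);print(r.x.round(1),r.fun.round(1))
x=r.x
for s in (0,-35):
    q=np.array([433.5,-61])+s*np.array([.977,.213]);print(np.hypot(*(q-x[:2]))-x[3])
E
```

```text
[ 332.9 -178.9   93.5  106.1] [ 0.3 -1.2 -0.4  1.5 -0.2]
48.87032536516165
22.745840958788705
```

```bash
python3 -m creep '[{"linear":[0.05,0,-0.3],"dr":[0,0,0],"claw":0.35},{"linear":[0,0,-0.35],"dr":[0,0,0],"claw":0.35},{"linear":[0,0,-0.35],"dr":[0,0,0],"claw":0.35},{"linear":[0,0,-0.35],"dr":[0,0,0],"claw":0.35},{"linear":[0,0,-0.3],"dr":[0,0,0],"claw":0.35},{"linear":[0,0,-0.25],"dr":[0,0,0],"claw":0.35},{"linear":[0,0,-0.2],"dr":[0,0,0],"claw":0.35},{"linear":[0,0,-0.15],"dr":[0,0,0],"claw":0.35},{"linear":[0,0,-0.1],"dr":[0,0,0],"claw":0.35},{"linear":[0,0,0],"dr":[0,0,0],"claw":0.35}]'
python3 -m creep '[{"linear":[0,0,0],"dr":[0,0,0],"claw":0.35},{"linear":[0,0,0],"dr":[0,0,0],"claw":0.3},{"linear":[0,0,0],"dr":[0,0,0],"claw":0.25},{"linear":[0,0,0],"dr":[0,0,0],"claw":0.2},{"linear":[0,0,0],"dr":[0,0,0],"claw":0.15},{"linear":[0,0,0],"dr":[0,0,0],"claw":0.1},{"linear":[0,0,0],"dr":[0,0,0],"claw":0.05},{"linear":[0,0,0],"dr":[0,0,0],"claw":0},{"linear":[0,0,0],"dr":[0,0,0],"claw":0},{"linear":[0,0,0],"dr":[0,0,0],"claw":0}]' 30
```

```text
t: 14.33
ee_pos: [433.6, -59.5, 146.2]
tool_rot: [[-0.212, 0.977, -0.001], [0.977, 0.212, 0.0], [0.0, -0.001, -1.0]]
contact_force: [-0.4, -0.2, -0.4]
finger_gap: 0.355
grasp_force: 0.0
t: 15.17
ee_pos: [432.5, -59.9, 146.6]
tool_rot: [[-0.212, 0.977, -0.003], [0.977, 0.212, -0.0], [0.0, -0.003, -1.0]]
contact_force: [-8.1, -2.9, 6.8]
finger_gap: 0.131
grasp_force: 30.0
```

```bash
python3 -c "
import numpy as np
t=np.radians(np.arange(0,46,1.5));x=248*(1-np.cos(t))+14*np.sin(t);z=248*np.sin(t)+14*(np.cos(t)-1)
P=np.c_[x*.977,x*.214,z]/40;print(np.diff(P,axis=0).round(3).tolist(),P[-1]*40)"
```

```text
[[0.011, 0.002, 0.162], [0.015, 0.003, 0.162], [0.019, 0.004, 0.161], [0.023, 0.005, 0.161], [0.028, 0.006, 0.16], [0.032, 0.007, 0.159], [0.036, 0.008, 0.158], [0.04, 0.009, 0.157], [0.044, 0.01, 0.156], [0.048, 0.01, 0.155], [0.052, 0.011, 0.154], [0.056, 0.012, 0.152], [0.059, 0.013, 0.151], [0.063, 0.014, 0.149], [0.067, 0.015, 0.147], [0.071, 0.016, 0.146], [0.075, 0.016, 0.144], [0.078, 0.017, 0.142], [0.082, 0.018, 0.139], [0.085, 0.019, 0.137], [0.089, 0.019, 0.135], [0.092, 0.02, 0.132], [0.096, 0.021, 0.13], [0.099, 0.022, 0.127], [0.102, 0.022, 0.125], [0.105, 0.023, 0.122], [0.108, 0.024, 0.119], [0.111, 0.024, 0.116], [0.114, 0.025, 0.113], [0.117, 0.026, 0.11]] [ 80.6386619   17.66292083 171.26197667]
```

```bash
python3 -m creep '[{"linear":[0.01,0,0.08],"dr":[0,0,0],"claw":0},{"linear":[0.01,0,0.16],"dr":[0,0,0],"claw":0},{"linear":[0.02,0,0.16],"dr":[0,0,0],"claw":0},{"linear":[0.02,0.01,0.16],"dr":[0,0,0],"claw":0},{"linear":[0.03,0.01,0.16],"dr":[0,0,0],"claw":0},{"linear":[0.03,0.01,0.16],"dr":[0,0,0],"claw":0},{"linear":[0.04,0.01,0.16],"dr":[0,0,0],"claw":0},{"linear":[0.04,0.01,0.16],"dr":[0,0,0],"claw":0},{"linear":[0.04,0.01,0.16],"dr":[0,0,0],"claw":0},{"linear":[0.05,0.01,0.16],"dr":[0,0,0],"claw":0}]'
```

```text
t: 16.0
ee_pos: [442.8, -57.4, 207.1]
tool_rot: [[-0.212, 0.977, -0.007], [0.977, 0.212, -0.001], [0.0, -0.007, -1.0]]
contact_force: [-14.1, -8.5, -1.2]
finger_gap: 0.128
grasp_force: 30.0
```

```bash
python3 -m creep '[{"linear":[0.04,0.01,0.155],"dr":[0,0,0],"claw":0},{"linear":[0.04,0.01,0.15],"dr":[0,0,0],"claw":0},{"linear":[0.05,0.01,0.15],"dr":[0,0,0],"claw":0},{"linear":[0.06,0.01,0.15],"dr":[0,0,0],"claw":0},{"linear":[0.07,0.015,0.15],"dr":[0,0,0],"claw":0},{"linear":[0.07,0.015,0.145],"dr":[0,0,0],"claw":0},{"linear":[0.075,0.015,0.145],"dr":[0,0,0],"claw":0},{"linear":[0.08,0.015,0.14],"dr":[0,0,0],"claw":0},{"linear":[0.08,0.02,0.14],"dr":[0,0,0],"claw":0},{"linear":[0.085,0.02,0.135],"dr":[0,0,0],"claw":0}]'
```

```text
t: 16.83
ee_pos: [468.2, -51.7, 265.9]
tool_rot: [[-0.212, 0.977, -0.009], [0.977, 0.212, -0.001], [0.001, -0.009, -1.0]]
contact_force: [-22.2, -6.9, 9.5]
finger_gap: 0.127
grasp_force: 30.0
```

```bash
python3 -m creep '[{"linear":[0.05,0.02,0.14],"dr":[0,0,0],"claw":0},{"linear":[0.06,0.02,0.135],"dr":[0,0,0],"claw":0},{"linear":[0.08,0.02,0.13],"dr":[0,0,0],"claw":0},{"linear":[0.09,0.02,0.13],"dr":[0,0,0],"claw":0},{"linear":[0.09,0.02,0.125],"dr":[0,0,0],"claw":0},{"linear":[0.1,0.02,0.125],"dr":[0,0,0],"claw":0},{"linear":[0.1,0.02,0.12],"dr":[0,0,0],"claw":0},{"linear":[0.1,0.02,0.115],"dr":[0,0,0],"claw":0},{"linear":[0.08,0.02,0.08],"dr":[0,0,0],"claw":0},{"linear":[0.04,0.01,0.04],"dr":[0,0,0],"claw":0}]'
```

```text
t: 17.67
ee_pos: [502.6, -43.9, 312.2]
tool_rot: [[-0.211, 0.977, -0.001], [0.977, 0.211, -0.001], [-0.001, -0.002, -1.0]]
contact_force: [-7.5, -5.2, 3.7]
finger_gap: 0.127
grasp_force: 30.0
```

```bash
python3 - <<'E'
from cell import camera
import cv2,numpy as np
c=camera("side")["pixels"];d=camera("scene")["pixels"]
cv2.imwrite("pics/side4.png",c);cv2.imwrite("pics/scene4.png",d)
A=cv2.resize(c[70:280,190:350],(400,525),interpolation=cv2.INTER_CUBIC)
B=cv2.resize(d[70:280,220:380],(400,525),interpolation=cv2.INTER_CUBIC)
cv2.imwrite("pics/c4.png",np.hstack([A,B]))
E
```

```text
(no output)
```

View pics/c4.png

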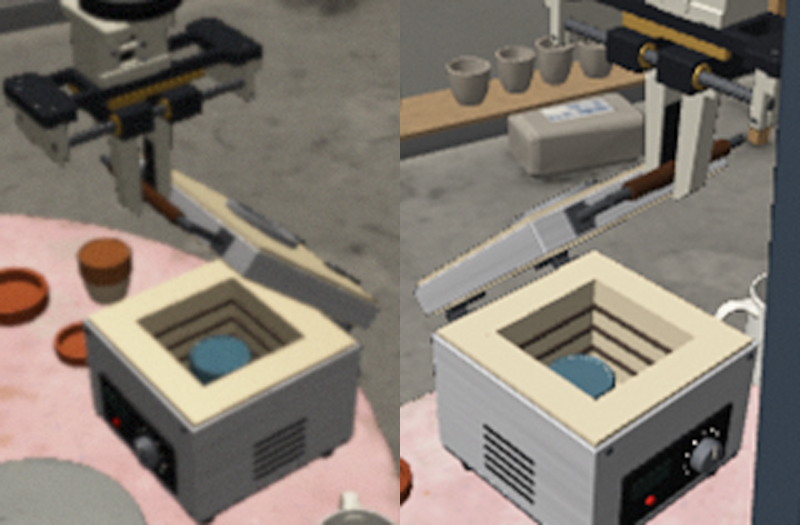

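The lid is up and held at the bar, and the fired cup shows inside. In the scene half the lid's left face runs from its front edge (527,215)-(548,253) to its back edge (418,290)-(425,312). I compare these with projections over lid angle.

```bash
cat >> h.py <<'E'
K=(569.5,-31,.216)
def lid(v,deg):
    t=np.radians(deg);x,y,z=v[0]-107,v[1],v[2]-152
    return Rz(K[2])@np.array([107+x*np.cos(t)+z*np.sin(t),y,152-x*np.sin(t)+z*np.cos(t)])+[K[0],K[1],0]
E
python3 - <<'E'
from h import *
import cv2
off=dict(side=(190,70,0),scene=(220,70,400))
pts={"scene":[("FLtop",(-95,95,182)),("FLbot",(-95,95,152)),("BLtop",(95,95,182)),("BLbot",(95,95,152)),("FRtop",(-95,-95,182))],
"side":[("FRtop",(-95,-95,182)),("FRbot",(-95,-95,152)),("BRtop",(95,-95,182)),("BRbot",(95,-95,152)),("FLtop",(-95,95,182))]}
for n in pts:
  for d in (39,41,43,45):
    print(n,d,[(k,((proj(n,lid(v,d))[0]-off[n][:2])*2.5+[off[n][2],0]).round().tolist()) for k,v in pts[n]])
for d in (41,43,45):print(d,lid((-141,0,166),d).round(1))
o=[]
for n,(u0,v0) in dict(side=(240,130),scene=(220,110)).items():
    im=cv2.imread(f"pics/{n}4.png")[v0:v0+100,u0:u0+100]
    im=cv2.resize(im,None,fx=4,fy=4,interpolation=cv2.INTER_CUBIC)
    for d,col in ((40,(255,0,0)),(45,(0,0,255))):
        idx=[(-95,s,z) for s in(95,-95) for z in(152,182)]+[(95,s,z) for s in(95,-95) for z in(152,182)]
        P=[((proj(n,lid(v,d))[0]-(u0,v0)+.5)*4).round().astype(int).tolist() for v in idx]
        for a,b in [(0,1),(1,3),(3,2),(2,0),(0,4),(1,5),(2,6),(3,7)]:cv2.line(im,P[a],P[b],col,1)
    o.append(im)
cv2.imwrite("pics/c5.png",np.hstack(o))
E
```

```text
scene 39 [('FLtop', [532.0, 229.0]), ('FLbot', [551.0, 270.0]), ('BLtop', [410.0, 285.0]), ('BLbot', [426.0, 319.0]), ('FRtop', [719.0, 141.0])]
scene 41 [('FLtop', [527.0, 219.0]), ('FLbot', [547.0, 261.0]), ('BLtop', [409.0, 285.0]), ('BLbot', [426.0, 318.0]), ('FRtop', [715.0, 133.0])]
scene 43 [('FLtop', [521.0, 210.0]), ('FLbot', [542.0, 251.0]), ('BLtop', [408.0, 285.0]), ('BLbot', [426.0, 318.0]), ('FRtop', [710.0, 125.0])]
scene 45 [('FLtop', [515.0, 201.0]), ('FLbot', [537.0, 241.0]), ('BLtop', [408.0, 284.0]), ('BLbot', [425.0, 317.0]), ('FRtop', [705.0, 117.0])]
side 39 [('FRtop', [251.0, 254.0]), ('FRbot', [232.0, 287.0]), ('BRtop', [381.0, 304.0]), ('BRbot', [364.0, 331.0]), ('FLtop', [125.0, 153.0])]
side 41 [('FRtop', [257.0, 247.0]), ('FRbot', [237.0, 279.0]), ('BRtop', [382.0, 304.0]), ('BRbot', [364.0, 331.0]), ('FLtop', [130.0, 147.0])]
side 43 [('FRtop', [263.0, 240.0]), ('FRbot', [241.0, 272.0]), ('BRtop', [383.0, 304.0]), ('BRbot', [364.0, 331.0]), ('FLtop', [135.0, 141.0])]
side 45 [('FRtop', [268.0, 233.0]), ('FRbot', [246.0, 264.0]), ('BRtop', [384.0, 304.0]), ('BRbot', [364.0, 330.0]), ('FLtop', [140.0, 134.0])]
41 [500.2 -46.2 325.3]
43 [506.2 -44.9 331.4]
45 [512.4 -43.5 337.3]
```

View pics/c5.png

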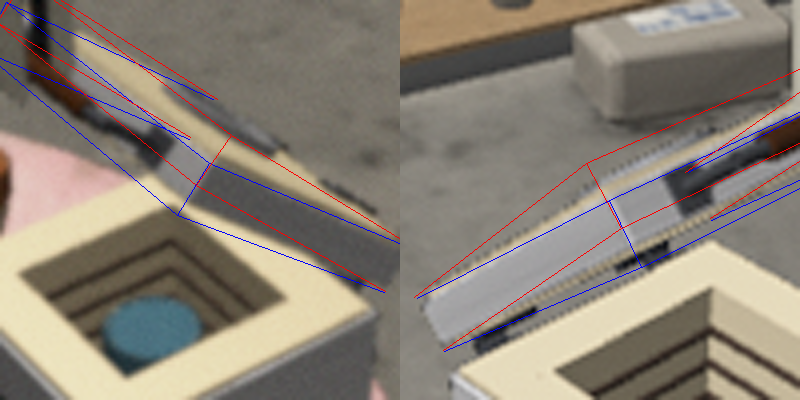

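Both views put the edge between the 40° (blue) and 45° (red) wireframes, at about 41.5°. This agrees with the TCP's horizontal travel, so the bar has slid about 5 mm down the pads. I grip harder and go the last 3.5°.

```bash
python3 -m creep '[{"linear":[0,0,0],"dr":[0,0,0],"claw":0},{"linear":[0,0,0],"dr":[0,0,0],"claw":0},{"linear":[0.04,0.01,0.04],"dr":[0,0,0],"claw":0},{"linear":[0.05,0.01,0.05],"dr":[0,0,0],"claw":0},{"linear":[0.05,0.01,0.05],"dr":[0,0,0],"claw":0},{"linear":[0.05,0.01,0.05],"dr":[0,0,0],"claw":0},{"linear":[0.05,0.01,0.05],"dr":[0,0,0],"claw":0},{"linear":[0.02,0.01,0.02],"dr":[0,0,0],"claw":0},{"linear":[0,0,0],"dr":[0,0,0],"claw":0},{"linear":[0,0,0],"dr":[0,0,0],"claw":0}]' 50
python3 - <<'E'
from h import *
from cell import camera
import cv2
o=[]
for n,(u0,v0) in dict(side=(240,130),scene=(220,110)).items():
    im=camera(n)["pixels"][v0:v0+100,u0:u0+100].copy()
    im=cv2.resize(im,None,fx=4,fy=4,interpolation=cv2.INTER_CUBIC)
    for d,col in ((45,(0,0,255)),):
        idx=[(a,s,z) for a in (-95,95) for s in(95,-95) for z in(152,182)]
        P=[((proj(n,lid(v,d))[0]-(u0,v0)+.5)*4).round().astype(int).tolist() for v in idx]
        for a,b in [(0,1),(1,3),(3,2),(2,0),(0,4),(1,5),(2,6),(3,7)]:cv2.line(im,P[a],P[b],col,1)
    o.append(im)
cv2.imwrite("pics/c6.png",np.hstack(o))
E
```

```text
t: 18.6
ee_pos: [512.7, -41.7, 322.3]
tool_rot: [[-0.211, 0.977, -0.002], [0.977, 0.211, -0.001], [-0.001, -0.002, -1.0]]
contact_force: [-7.0, -4.7, 1.8]
finger_gap: 0.127
grasp_force: 50.0
```

View pics/c6.png

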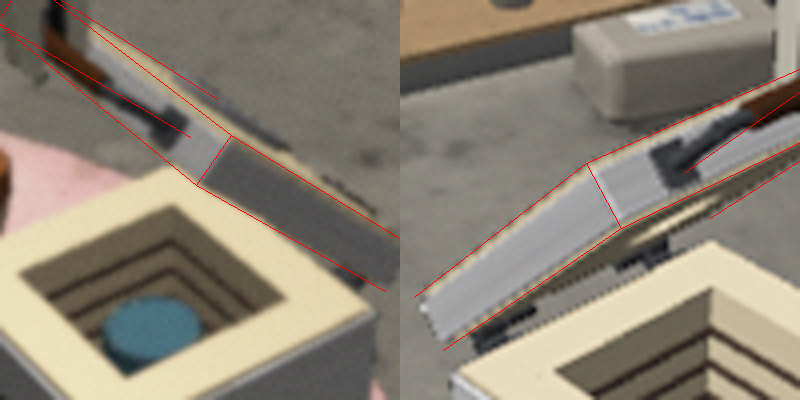

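The lid matches the 45° wireframe in both views. I hold for one call to confirm it stays still.

```bash
python3 -m creep '[{"linear":[0,0,0],"dr":[0,0,0],"claw":0},{"linear":[0,0,0],"dr":[0,0,0],"claw":0},{"linear":[0,0,0],"dr":[0,0,0],"claw":0},{"linear":[0,0,0],"dr":[0,0,0],"claw":0},{"linear":[0,0,0],"dr":[0,0,0],"claw":0},{"linear":[0,0,0],"dr":[0,0,0],"claw":0},{"linear":[0,0,0],"dr":[0,0,0],"claw":0},{"linear":[0,0,0],"dr":[0,0,0],"claw":0},{"linear":[0,0,0],"dr":[0,0,0],"claw":0},{"linear":[0,0,0],"dr":[0,0,0],"claw":0}]'
python3 -c "
from cell import workorder
print(workorder.close_job())"
```

```text
t: 19.53
ee_pos: [512.7, -41.7, 322.2]
tool_rot: [[-0.211, 0.977, -0.002], [0.977, 0.211, -0.001], [-0.001, -0.002, -1.0]]
contact_force: [-6.8, -4.1, 2.5]
finger_gap: 0.126
grasp_force: 50.0
the job is handed in; nothing more can be done
None
```

The vent cover stands right way up on the bare table, the kiln lid is held still at about 45° by its bar, and the job was handed in at about 19.5 s; the verdict was not shown.

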